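# Lock the drip stand's swivel hook over its tray and hang the core cradle on it

## Task

Swing the hook of the drip stand round over its tray until its pin drops into the slot in the collar and the hook is locked, stopping as soon as you feel it catch so that the pin is not strained. Then pick up the core cradle and hang it by its eye on the hook, letting its weight down gently, so that the core hangs still and clear of the tray. Leave the other things on the bench where they are.

Things in the scene. Friction and masses are not known exactly. Their poses are not given: they have to be found in the camera images.
- drip_stand: Drip stand, fixed: a shallow steel tray 200 x 190 mm, 18 mm high, and an upright round post 25 mm thick with a swivel hook on top. Origin on the post's axis at bench height, z up. The front of the stand is its -x: the tray reaches from 160 mm in front of the axis to 40 mm behind it. The hook belongs over the front half.
- post: The post, same origin and axes. An aluminium collar 70 mm wide is clamped round its top, rim 162 mm above the bench. The rim has one slot, 9.6 mm wide, 9.5 mm deep, in which the hook's pin locks. The collar can be clamped anyhow over the tray: the slot points up to 0.45 rad to either side of the stand's front.
- hook: Hub 39 mm wide, top 197 mm above the bench, turning on the post's axis (origin: on the axis, level with the rim). A pin under the arm, 8 mm thick, rides on the rim: under 1 N at the arm turns it and it stays where left. Over the slot the hook drops 7 mm by its own weight and locks with 0.03 rad of play either way: the arm stops dead, and over 10 N on it strains the pin.
- hook_seat (a point): Top of the hook's arm where an eye hangs, 86 mm from the axis; 172 mm above the bench unlocked, 165 mm locked. Its -x points out along the arm, z up. The arm is an 8 mm round bar: centre line 8 mm above this point up to 44 mm from the axis, sloping down to 4 mm below it at 83 to 90 mm, then curling up to a tip that ends 16 mm above this point, 103 mm from the axis.
- cradle_grip (a point): Centre of the black grip on top of the core cradle, 18 (x) by 22 (y) by 34 mm high, 154 mm above its underside. The cradle (0.38 to 0.6 kg, 68 mm across, 171 mm high) stands loose and upright, z up: a steel dish and a bridge bar clamp a 45 mm concrete core between two tie rods at +-27.5 mm along y.
- cradle_eye (a point): Inner top of the cradle's eye, 24 mm below the grip's centre, 130 mm above the underside; axes as the grip's. The eye is of 6 mm bar in the y-z plane, so a hook passes through it along x, from either side. Opening 18 mm wide, 38 mm high down to the bridge bar, roof of two 45 degree slopes. Hung, this point lies 2 mm above the hook's seat.
- tape_measure: Yellow tape measure, 62 x 74 x 36 mm, lying loose: leave it.
- marker: White marker pen, 135 mm long, lying loose: leave it.
- pine_offcut: Pine offcut, 60 x 110 x 38 mm, lying loose: leave it.

How it is judged (in metres and radians):
On the way, in this order (a step that is already met when the one before it is completed fails the run):
1. the hook is locked: its pin has dropped into the collar's slot, with the cradle not yet on it (z of hook_seat in the frame of drip_stand below 0.1675 m and contact force between cradle and hook below 0.1 N), for 0.2 s.
2. the cradle hangs by its eye on the hook (z of hook_seat in the frame of drip_stand below 0.1675 m and distance between cradle_eye and hook_seat below 0.015 m and contact force between cradle and hook above 2.5 N), for 0.2 s.
At the end, for the whole second after the job is handed in: The hook is locked (its seat less than 167.5 mm above the stand's foot, dropped at least 5 mm), the cradle hangs on it by its eye (inner top of the eye within 15 mm of the seat, more than 2.5 N on the hook), clear of the post, upright within 0.15 rad and moving less than 60 mm/s (all of step 2 and contact force between cradle and post below 0.1 N and angle between cradle_eye's own z axis and vertical below 0.15 rad and linear speed of cradle below 0.06 m/s); the robot touches nothing.
It fails at once if the hook's pin is strained: more than 30 N between the hook and the post with its collar (contact force between hook and post above 30 N).
It fails at once if the cradle is banged or forced on the hook: more than 30 N between them (contact force between cradle and hook above 30 N).
It fails at once if the cradle is tipped more than 0.6 rad (angle between cradle_eye's own z axis and vertical above 0.6 rad).
It fails at once if the tape measure, marker or pine offcut is moved more than 20 mm (distance of any of tape_measure, marker, pine_offcut from where it was at the start of the episode above 0.02 m).
It also fails if it takes over 72 s, if anything falls off the work surface, if the arm or the gripper's body presses on something with over 40 N, if the wrist force passes 120 N, or if a joint passes its speed limit or range.

## Robot

A 7-joint arm with a two-finger parallel gripper is mounted at the origin on a cart in front of the work surface, level with it; the furniture and walls round the work are solid. World frame = base frame: x ahead of the robot, y to its left, z up, the work surface at z = 0. Lengths are in m, angles in degrees, forces in N, time in s.
With the tool pointing down it reaches from about 0.425 to 0.875 m from the base axis. Payload 4.7 kg.
Tool frame: the origin (TCP) lies at the very end of the fingers, on their centre line; the grasp point (between the pads) lies env.hold_point_z behind it (env.hold_point_z is the distance from the TCP to the grasp point, in m); z points along the fingers, y is the line along which they close (so a half turn about z gives the same grasp; the last joint's range is limited). The gripper opens to 87 mm and grips with 3 to 60 N. Pads are 19 mm wide; open, the fingers measure 117 mm over their backs; the gripper's body (75 mm by 190 mm) begins 51 mm behind the grasp point.
Start: joints at [0.808, 18.392, -4.016, 83.108, 1.295, 78.541, -3.26], TCP at [0.65, -0, 0.223] pointing down, gripper open.
Joint ranges: [-163.93, 163.93], [-17.29, 119.83], [-79.2, 71.16], [3.27, 140.29], [-89.18, 269.18], [5.43, 117.66], [-154.24, 154.24]. Speed limits (degrees/s): [147.25, 147.25, 180, 180, 180, 180, 180].

## Interface

Orientations are given as [roll, pitch, yaw] about the fixed x, y, z axes, in that order (R = Rz(yaw) Ry(pitch) Rx(roll)).
In Python, from cell import env gives the robot as it stands.
- The arm moves only by the shell command python3 -m jog 'ROWS' [FORCE]. ROWS is JSON, a list of rows, each an object with "dp": the shift along the tool's x, y, z in cm, a list of three; "twist": the turn about the tool's z in degrees; "fingers": the opening, from 0 (shut) to 1 (fully open). A call has 1 to 8 rows; each row is the pose to reach, as a shift and turn from the pose commanded when the call began, along the tool's axes at that moment; what a row does not reach only later rows make up. A row lasts 1/8 s, in which the tool goes at most 62.5 mm and 10.7 degrees, less where a joint would pass 70% of its speed; a pose out of reach is approached as far as the arm can. A call with a gripper value outside its range is refused whole. The fingers move at their own pace and stop on an object; FORCE is the grip in N (left out, the last holds). Time passes only in rows, so rows that repeat a pose let the fingers close. It gives the time, the measured TCP pose, the force, the opening and the grip force at its end, in the units of the state.
- env.get_obs(): the state, without advancing time (a new reading comes with each control period).
- env.read_camera(name): name is "scene" or "side" or "wrist"; returns a dict with "pixels" (384x512x3 uint8, blue, green, red), "depth" (384x512 float32, m along the optical axis (not along the pixel's ray), 0 where there is no reading), "fx", "fy", "cx", "cy" (pixels), "rvec" (rotation vector, rad) and "tvec" (3), from world to camera coordinates, as OpenCV has them. Camera axes: x right, y down, z forward; pixel columns grow to the right and rows downward; lengths in m; the calibration is good to about 2 mm. A picture is of the moment at which its call begins.
- env.sign_off(): hands the job in; it is judged then, once.
The state is a dict: "time_s": time; "qpos": joint angles; "joint_velocities": joint speeds; "effort": joint torques, N m; "tool_pos": TCP position; "tool_rot": TCP orientation; "force": force on the tool from outside, world axes, zero at the start; "wrist_torque": the same for the moment, N m; "grip_width": finger opening in m; "grasp_force": force on a finger pad.
Only numpy, scipy, OpenCV 4.12 (cv2) and the standard library are available. Lean on these libraries where they do the work, as an engineer would, in place of code of your own. Each camera call takes 0.05 s, during which the arm holds its last target. There are 200 camera calls.

## Working session

There is one attempt and no reset: what is moved stays moved. The work goes in short steps, Python scripts to look and compute and a shell command to move; the robot and the scene stay as the last step left them, time stands still between calls to the robot, and variables do not carry over. Pictures are saved under pics/ and viewed, at most 10 in all, crops included, and the job is handed in when it is done.

```bash
mkdir -p pics; cat > h.py <<'E'
import numpy as np, cv2
from cell import env
from scipy.spatial.transform import Rotation as R
def cam(n):
    c=env.read_camera(n); np.savez(''+n+'.npz',**c); return c
def load(n): return np.load(''+n+'.npz')
def pts(c):
    d=c['depth']; v,u=np.indices(d.shape)
    p=np.stack([(u-c['cx'])/c['fx']*d,(v-c['cy'])/c['fy']*d,d],-1)
    M=cv2.Rodrigues(np.array(c['rvec'],float))[0]; t=np.array(c['tvec'],float).ravel()
    return np.where(d[...,None]>0,(p-t)@M,np.nan)
E
python3 - <<'E'
from h import *
for n in ['scene','side']: cv2.imwrite(f'pics/{n}0.png',cam(n)['pixels'])
o=env.get_obs(); print({k:o[k] for k in('time_s','tool_pos','tool_rot','force','grip_width')},env.hold_point_z)
E
```

```text
{'time_s': 0.1, 'tool_pos': array([ 6.49507380e-01, -4.07269141e-05,  2.21594201e-01]), 'tool_rot': array([-1.79903439e+02,  5.58961343e-03,  9.00031711e+01]), 'force': array([ 0.3669276 , -0.19003348, -1.11567452]), 'grip_width': 0.08684153414958444} 0.0187
```

View pics/scene0.png

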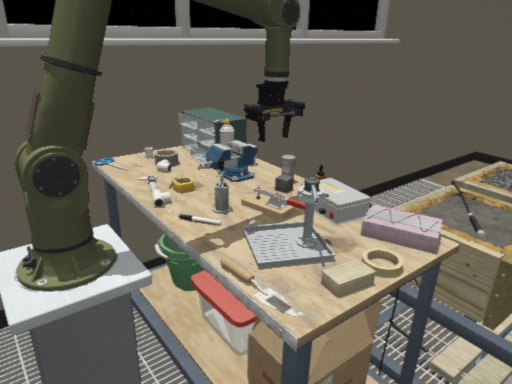

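View pics/side0.png

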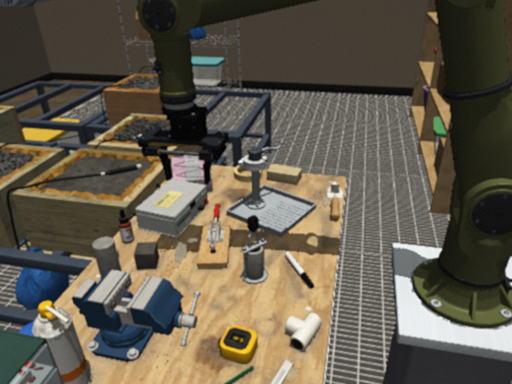

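The scene view shows the tray at (288,243), its post at (309,215) and the cradle at (221,195). In the side view the post is at (256,180) and the cradle at (254,255). I'll enlarge both.

```bash
python3 - <<'E'
from h import *
a=load('scene')['pixels'][160:280,190:350]; b=load('side')['pixels'][135:290,215:335]
cv2.imwrite('pics/c1.png',np.hstack([cv2.resize(a,(450,338),interpolation=3),cv2.resize(b,(262,338),interpolation=3)]))
cv2.imwrite('pics/c1.png',np.vstack([cv2.resize(a[:, :],(800,600))[:0],np.hstack([cv2.resize(a,(400,300),interpolation=3),cv2.resize(load('side')['pixels'][135:225,215:335],(400,300),interpolation=3)])]))
for n,us in (('scene',[(309,215),(310,200),(311,186),(221,195),(221,175),(245,227),(331,260),(308,228)]),('side',[(256,180),(256,160),(254,255),(252,222),(245,160),(270,150)])):
    P=pts(load(n))
    for u,v in us: print(n,u,v,P[v,u].round(3))
    m=(P[...,2]>.10)&(P[...,2]<.215)&(P[...,0]>.4)&(P[...,0]<.9)&(P[...,1]<0.35)&(P[...,1]>-.6)
    for lo,hi in((.1,.14),(.14,.16),(.16,.165),(.165,.185),(.185,.21)):
        k=m&(P[...,2]>lo)&(P[...,2]<hi); q=P[k]
        print(lo,hi,len(q)); 
        lab=np.round(q[:,:2]/.06); 
        for l in np.unique(lab,axis=0):
            s=q[(lab==l).all(1)]
            if len(s)>5: print('   ',len(s),s.mean(0).round(3),s.min(0).round(3),s.max(0).round(3))
E
```

```text
scene 309 215 [ 0.546 -0.279  0.095]
scene 310 200 [ 0.529 -0.294  0.148]
scene 311 186 [ 0.535 -0.288  0.183]
scene 221 195 [0.467 0.027 0.063]
scene 221 175 [0.476 0.039 0.124]
scene 245 227 [ 0.453 -0.121  0.018]
scene 331 260 [ 0.545 -0.37   0.004]
scene 308 228 [ 0.547 -0.278  0.055]
0.1 0.14 776
    36 [0.477 0.043 0.119] [0.467 0.032 0.1  ] [0.491 0.057 0.139]
    83 [ 0.546 -0.279  0.116] [ 0.52  -0.301  0.1  ] [ 0.562 -0.27   0.14 ]
    14 [ 0.54  -0.267  0.116] [ 0.522 -0.27   0.101] [ 0.545 -0.258  0.14 ]
    127 [0.608 0.246 0.117] [0.585 0.231 0.101] [0.63  0.27  0.134]
    111 [0.605 0.297 0.119] [0.585 0.271 0.1  ] [0.63  0.327 0.134]
    72 [0.651 0.242 0.12 ] [0.63  0.231 0.1  ] [0.69  0.269 0.134]
    29 [0.657 0.294 0.128] [0.631 0.27  0.107] [0.69  0.317 0.135]
    141 [0.712 0.242 0.119] [0.69  0.231 0.101] [0.747 0.269 0.135]
    79 [0.702 0.297 0.126] [0.69  0.27  0.104] [0.73  0.326 0.135]
    6 [0.806 0.117 0.102] [0.802 0.107 0.1  ] [0.809 0.129 0.103]
    22 [0.77  0.255 0.109] [0.751 0.236 0.1  ] [0.782 0.265 0.117]
    9 [0.774 0.288 0.116] [0.768 0.271 0
[... 3067 characters left out ...]
 13 [ 0.582 -0.28   0.163] [ 0.576 -0.292  0.162] [ 0.589 -0.271  0.165]
    20 [ 0.579 -0.256  0.163] [ 0.571 -0.269  0.16 ] [ 0.588 -0.243  0.165]
0.165 0.185 214
    24 [ 0.496 -0.342  0.175] [ 0.489 -0.353  0.168] [ 0.504 -0.331  0.184]
    6 [ 0.507 -0.328  0.173] [ 0.505 -0.329  0.17 ] [ 0.509 -0.326  0.177]
    60 [0.481 0.051 0.17 ] [0.47  0.039 0.165] [0.493 0.061 0.174]
    41 [ 0.526 -0.301  0.177] [ 0.51  -0.326  0.165] [ 0.539 -0.271  0.185]
    82 [ 0.55  -0.257  0.175] [ 0.534 -0.27   0.165] [ 0.57  -0.245  0.185]
0.185 0.21 89
    21 [ 0.547 -0.278  0.193] [ 0.531 -0.302  0.186] [ 0.569 -0.27   0.199]
    61 [ 0.553 -0.26   0.191] [ 0.535 -0.27   0.185] [ 0.569 -0.252  0.199]
```

View pics/c1.png

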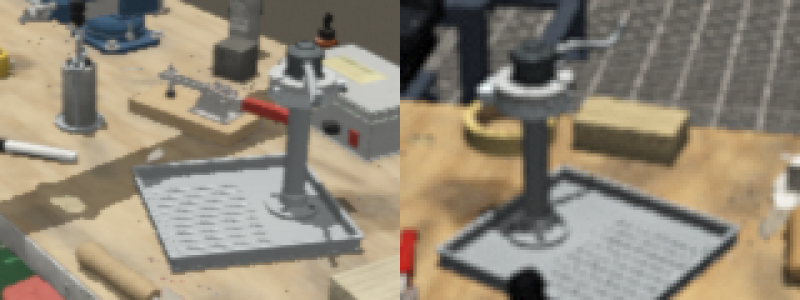

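```bash
python3 - <<'E'
from h import *
for n in ('scene','side'):
    P=pts(load(n)); q=P[(np.hypot(P[...,0]-.55,P[...,1]+.272)<.2)&(P[...,2]>.012)&(P[...,2]<.021)]
    r=cv2.minAreaRect(q[:,:2].astype(np.float32)); print(n,len(q),r,cv2.boxPoints(r).round(3).tolist())
c=cam('wrist'); M=cv2.Rodrigues(np.array(c['rvec'],float))[0]; print('cam pos',-M.T@np.array(c['tvec']).ravel(),'fwd',M[2],'fx',c['fx'])
P=pts(load('side'));q=P[(np.hypot(P[...,0]-.48,P[...,1]-.05)<.05)&(P[...,2]>.008)&(P[...,2]<.2)]
for a in np.arange(0.01,.18,.02):
    s=q[(q[:,2]>a)&(q[:,2]<a+.02)]; print(round(a,2),s.min(0).round(3),s.max(0).round(3))
E
```

```text
scene 832 ((0.5593460202217102, -0.2761650085449219), (0.3709697127342224, 0.376708447933197), 21.16584014892578) [[0.3179999887943268, -0.16699999570846558], [0.45399999618530273, -0.5189999938011169], [0.800000011920929, -0.38499999046325684], [0.6639999747276306, -0.03400000184774399]]
side 622 ((0.5615042448043823, -0.27744948863983154), (0.38728517293930054, 0.34439077973365784), 65.32122039794922) [[0.3240000009536743, -0.38199999928474426], [0.6370000243186951, -0.5249999761581421], [0.7990000247955322, -0.17299999296665192], [0.4860000014305115, -0.029999999329447746]]
cam pos [0.65002867 0.07753652 0.38579371] fwd [-0.00157487 -0.28172097 -0.95949508] fx 309.7881022728173
0.01 [0.456 0.026 0.01 ] [0.501 0.073 0.03 ]
0.03 [0.459 0.024 0.03 ] [0.502 0.072 0.05 ]
0.05 [0.459 0.024 0.05 ] [0.501 0.073 0.069]
0.07 [0.459 0.023 0.07 ] [0.507 0.071 0.09 ]
0.09 [0.457 0.022 0.09 ] [0.509 0.078 0.11 ]
0.11 [0.472 0.039 0.11 ] [0.493 0.062 0.13 ]
0.13 [0.47  0.042 0.131] [0.493 0.06  0.15 ]
0.15 [0.47  0.044 0.15 ] [0.495 0.062 0.17 ]
0.17 [0.471 0.039 0.17 ] [0.491 0.061 0.174]
```

```bash
python3 -m jog '[{"dp":[-6,-1.5,-2],"twist":0,"fingers":1},{"dp":[-12,-3.5,-4],"twist":0,"fingers":1},{"dp":[-18,-5,-6],"twist":0,"fingers":1},{"dp":[-24,-7,-7],"twist":0,"fingers":1},{"dp":[-30,-8.5,-7],"twist":0,"fingers":1},{"dp":[-35,-10,-7],"twist":0,"fingers":1},{"dp":[-35,-10,-7],"twist":0,"fingers":1},{"dp":[-35,-10,-7],"twist":0,"fingers":1}]'
python3 - <<'E'
from h import *
c=cam('wrist'); im=c['pixels']; cv2.imwrite('pics/w1.png',cv2.resize(im,(800,600),interpolation=3))
s=load('scene');M=cv2.Rodrigues(np.array(s['rvec'],float))[0];C=-M.T@np.array(s['tvec']).ravel()
for u,v in((244,227),(259,265),(334,256),(310,223)):
    d=M.T@np.array([(u-s['cx'])/s['fx'],(v-s['cy'])/s['fy'],1]); print((C+d*(.018-C[2])/d[2]).round(3))
E
```

```text
time_s: 1.15
tool_pos: [0.5501, -0.3495, 0.2921]
tool_rot: [-180.0, -0.1, 90.0]
force: [0.4, 0.0, 0.2]
grip_width: 0.0871
grasp_force: 0.0
[ 0.451 -0.119  0.018]
[ 0.366 -0.298  0.018]
[ 0.547 -0.376  0.018]
[ 0.627 -0.21   0.018]
```

View pics/w1.png

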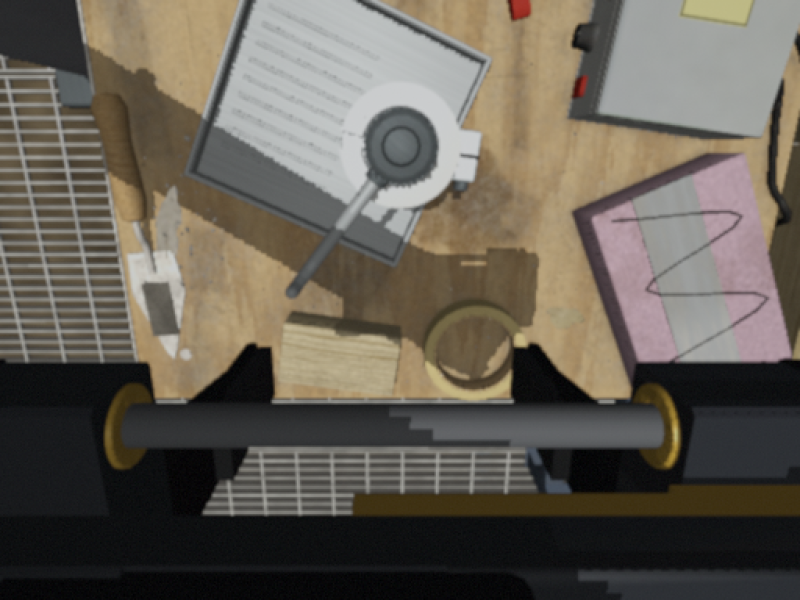

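```bash
python3 - <<'E'
from h import *
c=load('wrist'); im=c['pixels'][45:145,180:320]; cv2.imwrite('pics/w1c.png',cv2.resize(im,(784,560),interpolation=cv2.INTER_CUBIC))
P=pts(c)
m=(P[...,2]>.190)&(P[...,2]<.203)&(np.hypot(P[...,0]-.55,P[...,1]+.272)<.06); q=P[m]; print('hub',len(q),q.mean(0),(q.min(0)+q.max(0))/2)
m=(P[...,2]>.157)&(P[...,2]<.167)&(np.hypot(P[...,0]-.55,P[...,1]+.272)<.037); q=P[m]; print('rim',len(q),cv2.minEnclosingCircle(q[:,:2].astype(np.float32)),q[:,2].mean())
m=(P[...,2]>.180)&(P[...,2]<.195)&(np.hypot(P[...,0]-.49,P[...,1]+.352)<.02); q=P[m]; print('tip',len(q),q.mean(0))
E
```

```text
hub 1718 [ 0.55435101 -0.26982745  0.19414264] [ 0.55422113 -0.2705172   0.19503352]
rim 2470 ((0.554309606552124, -0.27007102966308594), 0.03506239131093025) 0.16412722230019866
tip 107 [ 0.49312098 -0.34903026  0.18609469]
```

View pics/w1c.png

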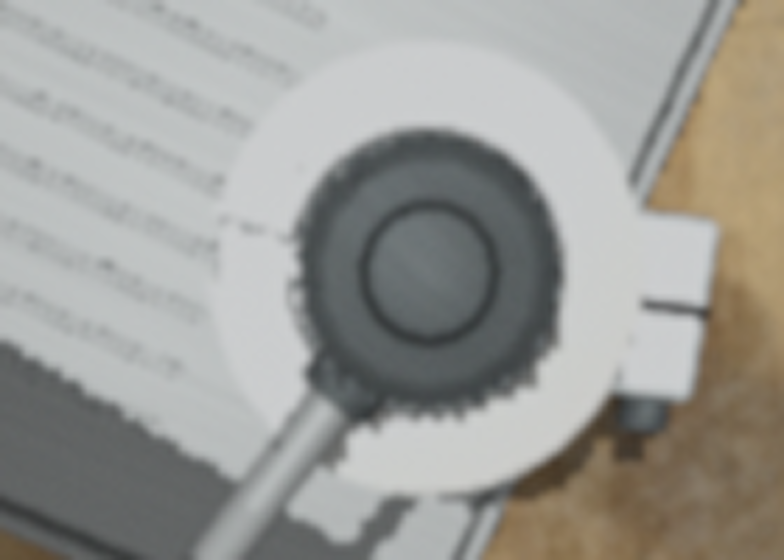

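Pin slot edge is visible at crop (262,240) and the clamp split opposite at (675,307), so the slot points at about 172° while the hook is at about 232°. I'll push the hook clockwise with closed fingers.

```bash
python3 - <<'E'
from h import *
A=np.array([.5545,-.270]); o=env.get_obs()['tool_pos']; 
for th in (232,225,215,205,195,190,185,180,176,172,170):
    a=np.radians(th);u=np.array([np.cos(a),np.sin(a)]);t=np.array([np.sin(a),-np.cos(a)])
    d=.004+.015*abs(t[0])+.010*abs(t[1]); p=A+.078*u-d*t
    print(th,p.round(4),'toolxy cm from now',((p[1]-o[1])*100).round(1),((p[0]-o[0])*100).round(1))
E
python3 -m jog '[{"dp":[-0.8,-1.2,2],"twist":0,"fingers":0},{"dp":[-0.8,-1.2,6],"twist":0,"fingers":0},{"dp":[-0.8,-1.2,10],"twist":0,"fingers":0},{"dp":[-0.8,-1.2,14.2],"twist":0,"fingers":0},{"dp":[-0.8,-1.2,14.2],"twist":0,"fingers":0},{"dp":[-0.8,-1.2,14.2],"twist":0,"fingers":0}]'
```

```text
232 [ 0.5238 -0.345 ] toolxy cm from now 0.3 -2.7
225 [ 0.5147 -0.3405] toolxy cm from now 0.8 -3.6
215 [ 0.5025 -0.3318] toolxy cm from now 1.7 -4.8
205 [ 0.492  -0.3205] toolxy cm from now 2.8 -5.9
195 [ 0.4837 -0.3071] toolxy cm from now 4.1 -6.7
190 [ 0.4805 -0.2997] toolxy cm from now 4.9 -7.0
185 [ 0.4781 -0.292 ] toolxy cm from now 5.6 -7.3
180 [ 0.4765 -0.284 ] toolxy cm from now 6.4 -7.4
176 [ 0.4756 -0.2795] toolxy cm from now 6.9 -7.5
172 [ 0.475 -0.275] toolxy cm from now 7.3 -7.6
170 [ 0.4748 -0.2727] toolxy cm from now 7.6 -7.6
time_s: 1.95
tool_pos: [0.5396, -0.3573, 0.1524]
tool_rot: [179.9, 0.0, 90.1]
force: [-0.1, -0.9, -0.1]
grip_width: 0.0352
grasp_force: 0.0
```

```bash
python3 -m jog '[{"dp":[0.7,-0.9,0],"twist":0,"fingers":0},{"dp":[1.1,-1.5,0],"twist":0,"fingers":0},{"dp":[1.4,-2,0],"twist":0,"fingers":0},{"dp":[1.8,-2.7,0],"twist":0,"fingers":0},{"dp":[2.5,-3.6,0],"twist":0,"fingers":0},{"dp":[3,-4.2,0],"twist":0,"fingers":0},{"dp":[3.6,-4.7,0],"twist":0,"fingers":0},{"dp":[4.3,-5.1,0],"twist":0,"fingers":0}]'
python3 - <<'E'
from h import *
A=np.array([.5545,-.27])
c=cam('side');P=pts(c);m=(P[...,2]>.168)&(P[...,2]<.195)&(np.hypot(P[...,0]-.5545,P[...,1]+.27)<.11)&(np.hypot(P[...,0]-.5545,P[...,1]+.27)>.08)
q=P[m]; print(len(q),np.degrees(np.arctan2(q[:,1]-A[1],q[:,0]-A[0])).round()%360, q[:,2].round(3))
cv2.imwrite('pics/s2.png',cv2.resize(c['pixels'][120:230,190:340],(750,550),interpolation=3))
E
```

```text
time_s: 2.95
tool_pos: [0.4866, -0.3146, 0.1505]
tool_rot: [-180.0, 0.0, 90.0]
force: [0.7, -0.2, -0.5]
grip_width: 0.0004
grasp_force: 0.5
55 [207. 206. 204. 208. 206. 206. 204. 213. 205. 205. 207. 202. 202. 207.
 207. 205. 201. 200. 206. 203. 208. 203. 198. 200. 206. 208. 214. 202.
 201. 201. 208. 207. 202. 214. 200. 201. 199. 200. 206. 203. 204. 201.
 201. 198. 203. 201. 199. 200. 201. 201. 200. 201. 199. 200. 199.] [0.194 0.194 0.195 0.192 0.192 0.191 0.192 0.185 0.189 0.188 0.186 0.189
 0.189 0.184 0.184 0.185 0.187 0.187 0.182 0.183 0.179 0.182 0.185 0.184
 0.178 0.177 0.172 0.179 0.18  0.18  0.174 0.174 0.178 0.168 0.178 0.177
 0.179 0.176 0.172 0.174 0.173 0.175 0.174 0.176 0.171 0.172 0.173 0.172
 0.171 0.171 0.17  0.169 0.17  0.169 0.17 ]
```

View pics/s2.png

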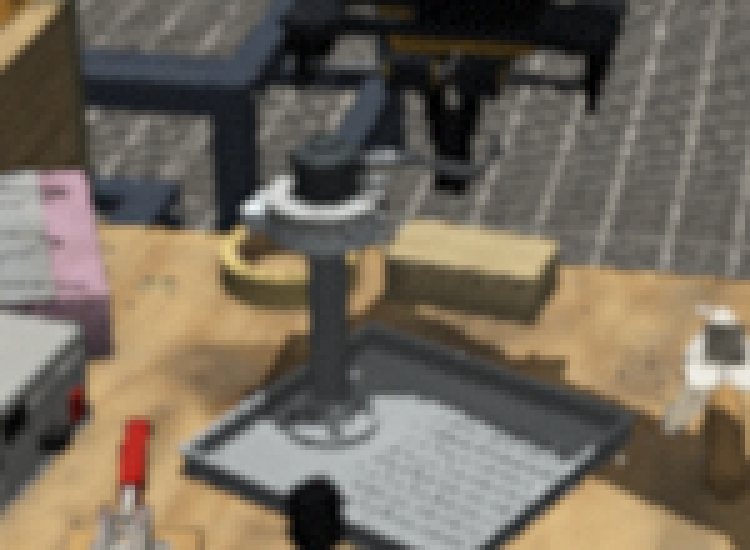

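The hook arm sits in front of the fingers at about 200°, following the push. I'll continue slowly.

```bash
python3 -m jog '[{"dp":[0.4,-0.2,0],"twist":0,"fingers":0},{"dp":[0.8,-0.4,0],"twist":0,"fingers":0},{"dp":[1.1,-0.6,0],"twist":0,"fingers":0},{"dp":[1.4,-0.7,0],"twist":0,"fingers":0},{"dp":[1.6,-0.8,0],"twist":0,"fingers":0},{"dp":[1.8,-0.9,0],"twist":0,"fingers":0},{"dp":[2.0,-1.0,0],"twist":0,"fingers":0},{"dp":[2.2,-1.0,0],"twist":0,"fingers":0}]'
```

```text
time_s: 4.0
tool_pos: [0.4767, -0.2931, 0.1506]
tool_rot: [-180.0, 0.0, 90.0]
force: [-0.2, -1.0, 0.6]
grip_width: 0.0002
grasp_force: 0.5
```

```bash
python3 -m jog '[{"dp":[0.2,0,0],"twist":0,"fingers":0},{"dp":[0.4,-0.1,0],"twist":0,"fingers":0},{"dp":[0.4,-0.1,0],"twist":0,"fingers":0}]'
```

```text
time_s: 4.38
tool_pos: [0.4761, -0.2887, 0.1506]
tool_rot: [180.0, -0.0, 90.0]
force: [-0.0, 0.1, 0.5]
grip_width: 0.0007
grasp_force: 0.2
```

```bash
python3 -m jog '[{"dp":[0.2,0,0],"twist":0,"fingers":0},{"dp":[0.4,0,0],"twist":0,"fingers":0},{"dp":[0.4,0,0],"twist":0,"fingers":0}]'
```

```text
time_s: 4.75
tool_pos: [0.4759, -0.2846, 0.1504]
tool_rot: [-180.0, -0.0, 90.0]
force: [-0.2, -0.0, -0.5]
grip_width: 0.0004
grasp_force: 0.0
```

```bash
python3 -m jog '[{"dp":[0.2,0,0],"twist":0,"fingers":0},{"dp":[0.3,0,0],"twist":0,"fingers":0},{"dp":[0.3,0,0],"twist":0,"fingers":0}]'
```

```text
time_s: 5.12
tool_pos: [0.4761, -0.2817, 0.1506]
tool_rot: [180.0, -0.0, 90.0]
force: [0.1, 0.6, 0.4]
grip_width: -0.0
grasp_force: 0.0
```

```bash
python3 - <<'E'
from h import *
A=np.array([.5545,-.27])
P=pts(cam('side'));r=np.hypot(P[...,0]-A[0],P[...,1]-A[1])
h=P[(r<.02)&(P[...,2]>.17)&(P[...,2]<.21)]; print('hub top',np.percentile(h[:,2],[90,97,100]))
P0=pts(cam('scene'));r0=np.hypot(P0[...,0]-A[0],P0[...,1]-A[1]);h=P0[(r0<.02)&(P0[...,2]>.17)&(P0[...,2]<.21)]; print('hub top scene',np.percentile(h[:,2],[90,97,100]))
q=P[(P[...,2]>.15)&(P[...,2]<.195)&(r<.11)&(r>.045)]
print(len(q));print(np.c_[np.degrees(np.arctan2(q[:,1]-A[1],q[:,0]-A[0]))%360,q].round(3)[::2])
E
```

```text
hub top [0.1941915  0.19619054 0.19784108]
hub top scene [0.19541704 0.19628606 0.19698306]
157
[[ 1.92491e+02  4.63000e-01 -2.90000e-01  1.90000e-01]
 [ 1.82795e+02  4.86000e-01 -2.73000e-01  1.92000e-01]
 [ 1.81260e+02  4.80000e-01 -2.72000e-01  1.94000e-01]
 [ 1.82099e+02  4.74000e-01 -2.73000e-01  1.94000e-01]
 [ 1.81386e+02  4.66000e-01 -2.72000e-01  1.95000e-01]
 [ 1.80336e+02  4.83000e-01 -2.70000e-01  1.91000e-01]
 [ 1.84363e+02  4.78000e-01 -2.76000e-01  1.89000e-01]
 [ 1.81783e+02  4.72000e-01 -2.73000e-01  1.91000e-01]
 [ 1.81848e+02  4.66000e-01 -2.73000e-01  1.91000e-01]
 [ 1.82607e+02  4.86000e-01 -2.73000e-01  1.86000e-01]
 [ 1.83196e+02  4.80000e-01 -2.74000e-01  1.86000e-01]
 [ 1.83998e+02  4.75000e-01 -2.76000e-01  1.86000e-01]
 [ 1.80887e+02  4.68000e-01 -2.71000e-01  1.89000e-01]
 [ 1.82163e+02  4.63000e-01 -2.73000e-01  1.88000e-01]
 [ 1.77986e+02  5.06000e-01 -2.68000e-01  1.84000e-01]
 [ 1.82336e+02  4.83000e-01 -2.73000e-01  1.84000e-01]
 [ 1.82616e+02  4.77000e-01 -2.74000e-01  1.84000e-01]
 [ 1.81902e+02  4.71000e-01 -2.73000e-01  1.85000e-01]
 [ 1.83795e+02
[... 2641 characters left out ...]
 4.72000e-01 -2.63000e-01  1.67000e-01]
 [ 1.74381e+02  4.66000e-01 -2.61000e-01  1.68000e-01]
 [ 1.76428e+02  4.61000e-01 -2.64000e-01  1.67000e-01]
 [ 1.83592e+02  4.83000e-01 -2.74000e-01  1.57000e-01]
 [ 1.79956e+02  4.77000e-01 -2.70000e-01  1.60000e-01]
 [ 1.83355e+02  4.72000e-01 -2.75000e-01  1.58000e-01]
 [ 1.86503e+02  4.67000e-01 -2.80000e-01  1.56000e-01]
 [ 1.84267e+02  4.83000e-01 -2.75000e-01  1.54000e-01]
 [ 1.81305e+02  4.77000e-01 -2.72000e-01  1.56000e-01]
 [ 1.82890e+02  4.71000e-01 -2.74000e-01  1.55000e-01]
 [ 1.83878e+02  4.83000e-01 -2.75000e-01  1.51000e-01]
 [ 1.81507e+02  4.74000e-01 -2.72000e-01  1.53000e-01]
 [ 1.79279e+02  4.67000e-01 -2.69000e-01  1.55000e-01]]
```

Not locked yet; the hook is at about 175°. I'll go on in 1 mm steps.

```bash
python3 -m jog '[{"dp":[0.1,0,0],"twist":0,"fingers":0},{"dp":[0.2,0,0],"twist":0,"fingers":0},{"dp":[0.2,0,0],"twist":0,"fingers":0}]'; python3 - <<'E'
from h import *
def top():
    P=pts(cam('scene'));r=np.hypot(P[...,0]-.5545,P[...,1]+.27);h=P[(r<.02)&(P[...,2]>.17)&(P[...,2]<.21)];return np.percentile(h[:,2],[90,97])
print(top())
E
python3 -m jog '[{"dp":[0.1,0,0],"twist":0,"fingers":0},{"dp":[0.15,0,0],"twist":0,"fingers":0},{"dp":[0.15,0,0],"twist":0,"fingers":0}]'
```

```text
time_s: 5.6
tool_pos: [0.4761, -0.2799, 0.1506]
tool_rot: [180.0, -0.0, 90.0]
force: [0.0, 0.2, 0.2]
grip_width: 0.0002
grasp_force: 0.0
[0.19045443 0.19129275]
time_s: 6.02
tool_pos: [0.476, -0.2785, 0.1506]
tool_rot: [180.0, 0.0, 90.0]
force: [0.7, -0.4, 0.3]
grip_width: 0.0008
grasp_force: 0.0
```

```bash
python3 - <<'E'
from h import *
for n in('scene','side'):
    P=pts(cam(n));r=np.hypot(P[...,0]-.5545,P[...,1]+.27);h=P[(r<.02)&(P[...,2]>.17)&(P[...,2]<.21)];print(n,np.percentile(h[:,2],[50,90,97]))
A=np.array([.5545,-.27]);r=np.hypot(P[...,0]-A[0],P[...,1]-A[1])
q=P[(P[...,2]>.157)&(P[...,2]<.182)&(r<.106)&(r>.045)&(P[...,1]>-.27)]
print(np.median(np.degrees(np.arctan2(q[:,1]-A[1],q[:,0]-A[0]))%360)); print(env.get_obs()['force'])
E
```

```text
scene [0.18473762 0.19039992 0.19126088]
side [0.18364035 0.1894396  0.19103193]
174.6152042217177
[ 1.14610991 -0.78713971 -0.4202253 ]
```

```bash
python3 -m jog '[{"dp":[-3,0,0],"twist":0,"fingers":0},{"dp":[-3,0,-5],"twist":0,"fingers":0},{"dp":[-4,2,-10],"twist":0,"fingers":0},{"dp":[-6,5,-14],"twist":0,"fingers":1},{"dp":[-7.1,7.4,-14.2],"twist":0,"fingers":1},{"dp":[-7.1,7.4,-14.2],"twist":0,"fingers":1},{"dp":[-7.1,7.4,-14.2],"twist":0,"fingers":1}]'
python3 - <<'E'
from h import *
c=cam('wrist');P=pts(c);r=np.hypot(P[...,0]-.5545,P[...,1]+.27)
print('hub',np.percentile(P[(r<.015)][:,2],[10,50,90]),'rim',np.nanmedian(P[(r>.024)&(r<.033)&(P[...,0]>.5545)][:,2]))
q=P[(P[...,2]>.155)&(P[...,2]<.19)&(r<.106)&(r>.045)]; A=np.array([.5545,-.27]);print('arm',np.degrees(np.arctan2(*(q.mean(0)[:2]-A)[::-1]))%360)
for a in(.05,.06,.07,.08,.085,.09,.095,.1): k=abs(np.hypot(*(q[:,:2]-A).T)-a)<.002; print(a,q[k].mean(0).round(4),np.percentile(q[k][:,2],95).round(4))
E
```

```text
time_s: 7.0
tool_pos: [0.5492, -0.3491, 0.2917]
tool_rot: [-179.9, -0.1, 90.0]
force: [-1.0, -0.8, -0.1]
grip_width: 0.0323
grasp_force: 0.0
hub [0.18611707 0.18760258 0.19195351] rim 0.16412381756067412
arm 174.7183806278651
0.05 [ 0.5047 -0.2654  0.1773] 0.1788
0.06 [ 0.4947 -0.2644  0.1747] 0.1765
0.07 [ 0.4849 -0.2635  0.1712] 0.1733
0.08 [ 0.4747 -0.2627  0.1679] 0.17
0.085 [ 0.4699 -0.262   0.167 ] 0.1687
0.09 [ 0.4647 -0.2617  0.1678] 0.1702
0.095 [ 0.4598 -0.2611  0.1713] 0.1746
0.1 [ 0.4551 -0.2609  0.1797] 0.1834
```

The hub is 28 mm above the rim, so the hook is locked at about 174.5°. Next is the cradle.

```bash
python3 -m jog '[{"dp":[6,-1.5,0],"twist":0,"fingers":1},{"dp":[12,-3,0],"twist":0,"fingers":1},{"dp":[18,-4.5,0],"twist":0,"fingers":1},{"dp":[24,-6,0],"twist":0,"fingers":1},{"dp":[30,-7,0],"twist":0,"fingers":1},{"dp":[32,-7,0],"twist":0,"fingers":1},{"dp":[32,-7,0],"twist":0,"fingers":1}]'
python3 - <<'E'
from h import *
c=cam('wrist');cv2.imwrite('pics/w2.png',cv2.resize(c['pixels'][0:260,120:400],(646,600),interpolation=3))
P=pts(c);r=np.hypot(P[...,0]-.48,P[...,1]-.05)
q=P[(P[...,2]>.166)&(P[...,2]<.18)&(r<.04)];print(len(q),cv2.minAreaRect(q[:,:2].astype(np.float32)),q[:,2].mean())
q=P[(P[...,2]>.06)&(P[...,2]<.12)&(r<.04)];print(len(q),cv2.minAreaRect(q[:,:2].astype(np.float32)))
E
```

```text
time_s: 7.92
tool_pos: [0.4791, -0.028, 0.2927]
tool_rot: [180.0, 0.0, 90.2]
force: [0.5, -0.8, -0.7]
grip_width: 0.0867
grasp_force: 0.0
492 ((0.4821283221244812, 0.04826047271490097), (0.021772131323814392, 0.017870547249913216), 49.61838912963867) 0.1723498788725893
1013 ((0.4821004867553711, 0.04849163070321083), (0.06484322994947433, 0.044648002833127975), 79.35243225097656)
```

View pics/w2.png

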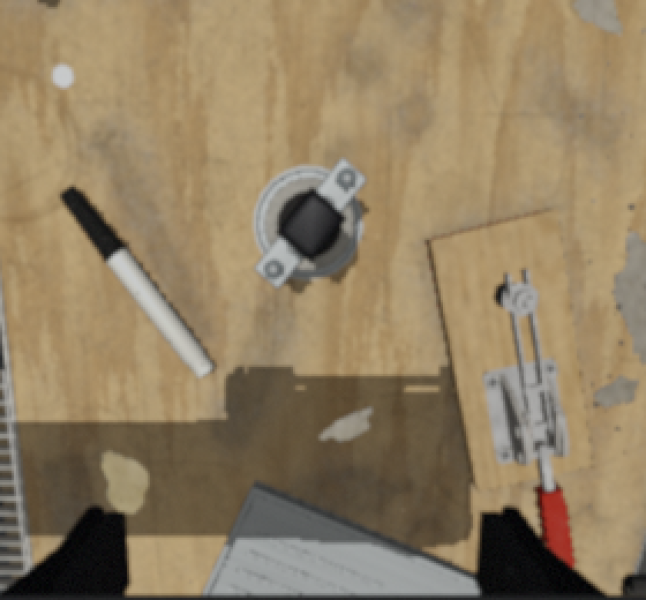

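The bridge bar runs from crop (273,270) to (347,180), so cradle y is at about 50° and the grip centre is (0.482, 0.048). I'll twist −50° and move above it.

```bash
python3 -m jog '[{"dp":[3,0.1,0],"twist":-10,"fingers":1},{"dp":[6,0.2,1],"twist":-20,"fingers":1},{"dp":[7.7,0.3,3],"twist":-30,"fingers":1},{"dp":[7.7,0.3,5],"twist":-40,"fingers":1},{"dp":[7.7,0.3,7],"twist":-50,"fingers":1},{"dp":[7.7,0.3,8],"twist":-50,"fingers":1},{"dp":[7.7,0.3,8],"twist":-50,"fingers":1},{"dp":[7.7,0.3,8],"twist":-50,"fingers":1}]'
python3 - <<'E'
from h import *
o=env.get_obs();T=R.from_euler('xyz',o['tool_rot'],degrees=True)
print(o['tool_pos'],o['tool_rot'],'shift cm',T.inv().apply(np.array([.4822,.0484,.138])-o['tool_pos'])*100, T.as_matrix()[:,1])
E
```

```text
time_s: 8.98
tool_pos: [0.4836, 0.047, 0.2134]
tool_rot: [179.9, 0.1, 139.9]
force: [0.3, 0.2, 0.2]
grip_width: 0.0869
grasp_force: 0.0
[0.48357429 0.04703256 0.21337567] [1.79948748e+02 5.66077740e-02 1.39863506e+02] shift cm [0.20065929 0.00921155 7.53738388] [0.64460977 0.76451125 0.00089451]
```

```bash
python3 -m jog '[{"dp":[0.2,0,3.5],"twist":0,"fingers":1},{"dp":[0.2,0,6.5],"twist":0,"fingers":1},{"dp":[0.2,0,7.5],"twist":0,"fingers":1},{"dp":[0.2,0,7.5],"twist":0,"fingers":0.6},{"dp":[0.2,0,7.5],"twist":0,"fingers":0},{"dp":[0.2,0,7.5],"twist":0,"fingers":0},{"dp":[0.2,0,7.5],"twist":0,"fingers":0},{"dp":[0.2,0,7.5],"twist":0,"fingers":0}]' 40
python3 -m jog '[{"dp":[0,0,0],"twist":0,"fingers":0},{"dp":[0,0,-0.5],"twist":0,"fingers":0},{"dp":[0,0,-2],"twist":0,"fingers":0},{"dp":[0,0,-4],"twist":0,"fingers":0},{"dp":[0,0,-5.6],"twist":0,"fingers":0},{"dp":[0,0,-5.6],"twist":0,"fingers":0}]'
```

```text
time_s: 9.98
tool_pos: [0.4816, 0.0488, 0.1378]
tool_rot: [180.0, 0.0, 140.0]
force: [0.8, -0.4, -0.6]
grip_width: 0.0446
grasp_force: 0.0
time_s: 10.72
tool_pos: [0.4824, 0.0489, 0.195]
tool_rot: [179.9, 0.1, 140.0]
force: [0.3, 1.1, -4.7]
grip_width: 0.022
grasp_force: 40.0
```

```bash
python3 -m jog '[{"dp":[-0.8,-1.4,0],"twist":-2,"fingers":0},{"dp":[-2.4,-4.4,0],"twist":-7,"fingers":0},{"dp":[-4.6,-8.5,0],"twist":-12,"fingers":0},{"dp":[-7,-12.9,0],"twist":-18,"fingers":0},{"dp":[-9.4,-17.3,0],"twist":-24,"fingers":0},{"dp":[-11.8,-21.7,0],"twist":-30,"fingers":0},{"dp":[-13.8,-25.4,0],"twist":-34.5,"fingers":0},{"dp":[-14.9,-27.4,0],"twist":-34.5,"fingers":0}]'
python3 -m jog '[{"dp":[0,0,0],"twist":0,"fingers":0},{"dp":[0,0,0],"twist":0,"fingers":0}]'
python3 - <<'E'
from h import *
A=np.array([.5545,-.27]);th=np.radians(174.5);u=np.array([np.cos(th),np.sin(th),0])
o=env.get_obs();T=R.from_euler('xyz',o['tool_rot'],degrees=True);p=o['tool_pos'];print(p,o['tool_rot'],T.as_matrix()[:,1])
rel=p[:2]-A;print('radial',rel@u[:2],'lateral',rel@[-u[1],u[0]])
ims=[]
for n in('scene','side'):
    c=cam(n);P=pts(c)
    d=np.abs(P[...,0]-p[0])+np.abs(P[...,1]-p[1]);k=(d<.12)&(P[...,2]<.2)&(P[...,2]>.03)
    v,w=np.nonzero(k);print(n,w.mean(),v.mean(),np.percentile(P[k][:,2],[0,1,5]))
    v0,w0=int(v.mean()),int(w.mean()); ims.append(cv2.resize(c['pixels'][max(v0-70,0):v0+50,max(w0-50,0):w0+70],(400,400),interpolation=3))
cv2.imwrite('pics/p.png',np.hstack(ims))
E
```

```text
time_s: 11.72
tool_pos: [0.4177, -0.2594, 0.1926]
tool_rot: [-180.0, -0.1, 174.3]
force: [0.2, 0.8, -5.2]
grip_width: 0.0219
grasp_force: 40.0
time_s: 11.98
tool_pos: [0.4195, -0.2556, 0.1928]
tool_rot: [179.9, -0.1, 174.6]
force: [0.5, -0.3, -5.0]
grip_width: 0.0217
grasp_force: 40.0
[ 0.41947369 -0.25563004  0.19284035] [ 1.79924893e+02 -6.27650788e-02  1.74551504e+02] [0.09495229 0.99548096 0.00131086]
radial 0.13578197143006607 lateral -0.0013621011145428371
scene 270.32580037664786 217.59510357815444 [0.04780983 0.05167481 0.05343064]
side 293.8580729166667 179.83854166666666 [0.0477164  0.05098663 0.05289258]
```

View pics/p.png

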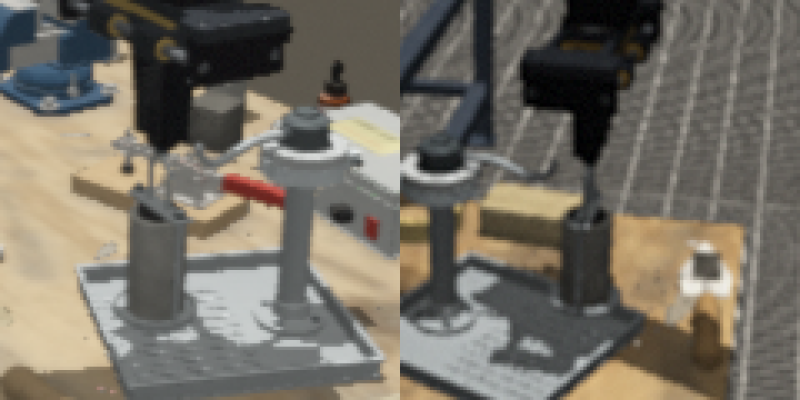

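The cradle hangs level in the gripper outside the hook tip (left view: cradle at (155,260), hook tip at (205,160)), with its eye facing the hook. I'll raise 4 mm, centre it and thread it inward slowly.

```bash
python3 -m jog '[{"dp":[0,-0.1,-0.4],"twist":0,"fingers":0},{"dp":[-0.6,-0.1,-0.4],"twist":0,"fingers":0},{"dp":[-1.2,-0.1,-0.4],"twist":0,"fingers":0},{"dp":[-1.8,-0.1,-0.4],"twist":0,"fingers":0},{"dp":[-2.4,-0.1,-0.4],"twist":0,"fingers":0},{"dp":[-2.8,-0.1,-0.4],"twist":0,"fingers":0},{"dp":[-3.2,-0.1,-0.4],"twist":0,"fingers":0},{"dp":[-3.2,-0.1,-0.4],"twist":0,"fingers":0}]'
```

```text
time_s: 13.08
tool_pos: [0.4522, -0.2608, 0.1977]
tool_rot: [-180.0, 0.1, 174.5]
force: [1.3, 0.2, -5.0]
grip_width: 0.0218
grasp_force: 40.0
```

```bash
python3 -m jog '[{"dp":[-0.4,0,0],"twist":0,"fingers":0},{"dp":[-0.8,0,0],"twist":0,"fingers":0},{"dp":[-1.2,0,0],"twist":0,"fingers":0},{"dp":[-1.6,0,0],"twist":0,"fingers":0},{"dp":[-1.8,0,0],"twist":0,"fingers":0},{"dp":[-1.8,0,0],"twist":0,"fingers":0},{"dp":[-1.8,0,0],"twist":0,"fingers":0}]'
```

```text
time_s: 13.95
tool_pos: [0.469, -0.2627, 0.1975]
tool_rot: [-180.0, -0.0, 174.5]
force: [0.2, 0.1, -5.3]
grip_width: 0.0214
grasp_force: 40.0
```

```bash
python3 - <<'E'
from h import *
A=np.array([.5545,-.27]);th=np.radians(174.5);u=np.array([np.cos(th),np.sin(th),0])
p=env.get_obs()['tool_pos'];rel=p[:2]-A;print(p,'radial',rel@u[:2],'lateral',rel@[-u[1],u[0]],env.get_obs()['force'])
ims=[]
for n,(w0,v0) in(('scene',(285,195)),('side',(280,160))):
    c=cam(n);ims.append(cv2.resize(c['pixels'][v0-40:v0+40,w0-40:w0+40],(400,400),interpolation=3))
cv2.imwrite('pics/p2.png',np.hstack(ims))
E
```

```text
[ 0.46904383 -0.26273894  0.19754381] radial 0.08575868757289301 lateral 0.0009629829908692131 [ 0.20836007  0.08245845 -5.34835397]
```

View pics/p2.png

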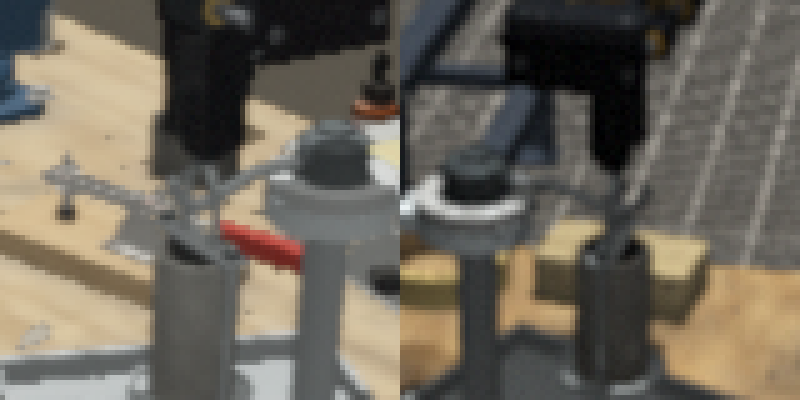

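The hook arm now passes through the eye in both views (left crop (205,190), right crop (625,200)). I'll lower gently.

```bash
python3 -m jog '[{"dp":[0,0.1,0.3],"twist":0,"fingers":0},{"dp":[0,0.1,0.7],"twist":0,"fingers":0},{"dp":[0,0.1,1.1],"twist":0,"fingers":0},{"dp":[0,0.1,1.4],"twist":0,"fingers":0},{"dp":[0,0.1,1.6],"twist":0,"fingers":0},{"dp":[0,0.1,1.7],"twist":0,"fingers":0},{"dp":[0,0.1,1.7],"twist":0,"fingers":0}]'
```

```text
time_s: 14.92
tool_pos: [0.4692, -0.2619, 0.1812]
tool_rot: [-180.0, 0.0, 174.5]
force: [-1.9, 0.5, -0.8]
grip_width: 0.0215
grasp_force: 40.0
```

```bash
python3 -m jog '[{"dp":[0,0,0.1],"twist":0,"fingers":0},{"dp":[0,0,0.2],"twist":0,"fingers":0},{"dp":[0,0,0.3],"twist":0,"fingers":0},{"dp":[0,0,0.3],"twist":0,"fingers":0}]'
```

```text
time_s: 15.42
tool_pos: [0.4692, -0.262, 0.1788]
tool_rot: [-180.0, 0.0, 174.5]
force: [-5.7, 0.4, 7.6]
grip_width: 0.0216
grasp_force: 40.0
```

```bash
python3 -m jog '[{"dp":[0,0,-0.15],"twist":0,"fingers":0},{"dp":[0.15,0,-0.25],"twist":0,"fingers":0},{"dp":[0.25,0,-0.25],"twist":0,"fingers":0},{"dp":[0.25,0,-0.25],"twist":0,"fingers":0}]'; python3 - <<'E'
from h import *
A=np.array([.5545,-.27])
ims=[]
for n,(w0,v0) in(('scene',(285,205)),('side',(280,165))):
    c=cam(n);P=pts(c);r=np.hypot(P[...,0]-A[0],P[...,1]-A[1]);h=P[(r<.02)&(P[...,2]>.17)&(P[...,2]<.21)];print('hub',np.percentile(h[:,2],[90,97]))
    q=P[(np.hypot(P[...,0]-.469,P[...,1]+.262)<.045)&(P[...,2]>.025)&(P[...,2]<.06)];print('dish',np.percentile(q[:,2],[0,1,5]))
    ims.append(cv2.resize(c['pixels'][v0-40:v0+40,w0-40:w0+40],(400,400),interpolation=3))
cv2.imwrite('pics/p3.png',np.hstack(ims)); print(env.get_obs()['force'])
E
```

```text
time_s: 15.92
tool_pos: [0.4687, -0.2616, 0.1806]
tool_rot: [-180.0, 0.2, 174.5]
force: [4.3, -1.0, 0.4]
grip_width: 0.022
grasp_force: 40.0
hub [0.19050677 0.19183673]
dish [0.03730063 0.03822807 0.03940129]
hub [0.19053031 0.19135953]
dish [0.03471571 0.03655564 0.03854892]
[ 4.78911005 -1.88719012 -0.44608053]
```

View pics/p3.png

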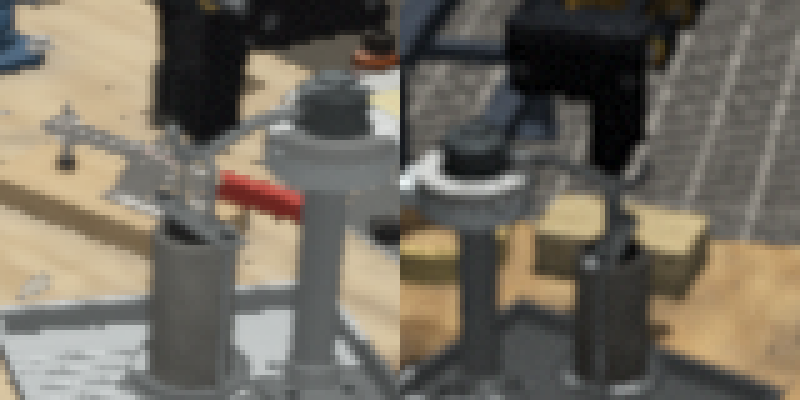

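The dish is 37 mm above the bench, the hung height, and the hook carries the weight. I'll halve the sideways shift to relieve the side force, then ease the grip.

```bash
python3 -m jog '[{"dp":[-0.12,0,0],"twist":0,"fingers":0},{"dp":[-0.12,0,0],"twist":0,"fingers":0},{"dp":[-0.12,0,0],"twist":0,"fingers":0}]' 40; python3 -m jog '[{"dp":[0,0,0],"twist":0,"fingers":0},{"dp":[0,0,0],"twist":0,"fingers":0},{"dp":[0,0,0],"twist":0,"fingers":0}]' 5
```

```text
time_s: 16.4
tool_pos: [0.4685, -0.2616, 0.1803]
tool_rot: [-180.0, 0.1, 174.5]
force: [5.0, -0.4, 2.5]
grip_width: 0.0215
grasp_force: 40.0
time_s: 16.77
tool_pos: [0.4672, -0.2615, 0.1799]
tool_rot: [180.0, -0.1, 174.5]
force: [0.9, 0.6, 2.8]
grip_width: 0.0221
grasp_force: 5.0
```

```bash
python3 -m jog '[{"dp":[0,0,0],"twist":0,"fingers":0.35},{"dp":[0,0,0],"twist":0,"fingers":0.5},{"dp":[0,0,0],"twist":0,"fingers":0.7},{"dp":[0,0,0],"twist":0,"fingers":0.8},{"dp":[0,0,0],"twist":0,"fingers":0.8},{"dp":[0,0,-1.5],"twist":0,"fingers":0.8},{"dp":[0,0,-4],"twist":0,"fingers":0.8},{"dp":[0,0,-8],"twist":0,"fingers":0.8}]'
python3 -m jog '[{"dp":[0,0,-4],"twist":0,"fingers":0.8},{"dp":[0,0,-8],"twist":0,"fingers":0.8},{"dp":[0,0,-8],"twist":0,"fingers":0.8},{"dp":[0,0,-8],"twist":0,"fingers":0.8},{"dp":[0,0,-8],"twist":0,"fingers":0.8},{"dp":[0,0,-8],"twist":0,"fingers":0.8},{"dp":[0,0,-8],"twist":0,"fingers":0.8},{"dp":[0,0,-8],"twist":0,"fingers":0.8}]'
cat > chk.py <<'E'
from h import *
A=np.array([.5545,-.27])
for n in('scene','side'):
    P=pts(cam(n));r=np.hypot(P[...,0]-A[0],P[...,1]-A[1]);h=P[(r<.02)&(P[...,2]>.17)&(P[...,2]<.21)]
    k=np.hypot(P[...,0]-.469,P[...,1]+.262)<.045
    q=P[k&(P[...,2]>.025)&(P[...,2]<.06)]; g=P[k&(P[...,2]>.183)&(P[...,2]<.22)]
    b=P[k&(P[...,2]>.06)&(P[...,2]<.1)]
    print(n,'hub',np.percentile(h[:,2],97),'dish',np.percentile(q[:,2],1),'grip',g.mean(0).round(4),g[:,2].max(),'core',b.mean(0).round(4))
E
python3 chk.py; python3 -m jog '[{"dp":[0,0,0],"twist":0,"fingers":0.8},{"dp":[0,0,0],"twist":0,"fingers":0.8},{"dp":[0,0,0],"twist":0,"fingers":0.8}]' >/dev/null; python3 chk.py
```

```text
time_s: 17.77
tool_pos: [0.4674, -0.2613, 0.2609]
tool_rot: [180.0, -0.1, 174.5]
force: [0.7, 0.6, 0.2]
grip_width: 0.0693
grasp_force: 0.0
time_s: 18.77
tool_pos: [0.4679, -0.2616, 0.3399]
tool_rot: [180.0, -0.0, 174.5]
force: [-0.4, 0.2, -0.2]
grip_width: 0.0693
grasp_force: 0.0
scene hub 0.19180988672523794 dish 0.03768239876197043 grip [ 0.4647 -0.2665  0.1971] 0.20953377817488805 core [ 0.4564 -0.275   0.0803]
side hub 0.19069246168403686 dish 0.03792136953379197 grip [ 0.4687 -0.2555  0.198 ] 0.20938832424956114 core [ 0.4672 -0.2464  0.08  ]
scene hub 0.1915252934324591 dish 0.03879501205934551 grip [ 0.4645 -0.2664  0.197 ] 0.20867731160700254 core [ 0.4565 -0.2748  0.0803]
side hub 0.19125849285018964 dish 0.03571670464934547 grip [ 0.4682 -0.2557  0.1978] 0.20991098837574146 core [ 0.4671 -0.2465  0.0802]
```

```bash
for i in 1 2; do python3 -m jog '[{"dp":[0,0,0],"twist":0,"fingers":0.8},{"dp":[0,0,0],"twist":0,"fingers":0.8},{"dp":[0,0,0],"twist":0,"fingers":0.8},{"dp":[0,0,0],"twist":0,"fingers":0.8},{"dp":[0,0,0],"twist":0,"fingers":0.8},{"dp":[0,0,0],"twist":0,"fingers":0.8},{"dp":[0,0,0],"twist":0,"fingers":0.8},{"dp":[0,0,0],"twist":0,"fingers":0.8}]' >/dev/null; done; python3 chk.py; python3 -c "
from cell import env
print(env.sign_off())"
```

```text
scene hub 0.19141876193614638 dish 0.03844782446696838 grip [ 0.4646 -0.2665  0.1971] 0.20852368045001 core [ 0.4563 -0.2749  0.0802]
side hub 0.19187003235324634 dish 0.037673125269575836 grip [ 0.4689 -0.2556  0.1975] 0.2091235579079988 core [ 0.4672 -0.2462  0.08  ]
the job is handed in; nothing more can be done
None
```

I handed the job in at about 21 s: the hook is locked and the cradle hangs still on it by its eye, clear of the tray with the gripper withdrawn; no verdict was returned, and I did not re-measure the tape, marker or offcut.

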